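# Shim the rocking bench meter

## Robot

A 6-joint arm with a two-finger parallel gripper is mounted at the origin on the work surface. World frame = base frame: x ahead of the robot, y to its left, z up, the work surface at z = 0. Lengths are in m, angles in rad, forces in N, time in s.
With the tool pointing down it reaches from about 0.325 to 0.85 m from the base axis. Payload 4.4 kg.
Tool frame: the origin (TCP) lies on the centre line of the jaws, within the pads' length; the fingertips stand bot.tips_ahead ahead of it and the grasp point (between the pads) lies 5 mm behind it (bot.tips_ahead is the distance from the TCP to the fingertips, in m); z points along the fingers, y is the line along which they close (so a half turn about z gives the same grasp; the last joint's range is limited). The gripper opens to 94 mm and grips with 3 to 60 N. Pads are 16 mm wide; open, the fingers measure 119 mm over their backs; the gripper's body (75 mm by 177 mm) begins 78 mm behind the grasp point.
Start: joints at [-1.298, 0.207, 1.542, -0, 1.393, -0.15], TCP at [0.236, -0.524, 0.219] pointing down, gripper open.
Joint ranges: [-2.73, 2.73], [-0.86, 2.22], [0.23, 2.46], [-1.11, 4.25], [0.08, 2.63], [-2.82, 2.82]. Speed limits (rad/s): [2.79, 2.79, 3.14, 3.14, 3.14, 3.14].

## Interface

Orientations are given as a rotation vector (axis times angle).
In Python, from workcell import status, imaging, order, bot gives the robot as it stands. The module is installed in compiled form; this text tells all that it offers.
- The arm moves only by the tool send_rows, never from a script. Its arguments are lists of equal length, an entry for each row: "slide": the shift along the tool's x, y, z in mm, a list of three; "turn": the turn about the tool's z in rad; "jaw": the finger opening in mm, from 0 to 94. In form: {"slide": [[tx, ty, tz], ...], "turn": [turn, ...], "jaw": [jaw, ...]}. A call has 1 to 8 rows; each row shifts and turns the commanded pose from where the row before left it, along the tool's axes as they then stand; what a row does not reach is not made up. A row lasts 1/10 s, in which the tool goes at most 50 mm and 8.59 degrees, less where a joint would pass 70% of its speed; a pose out of reach is approached as far as the arm can. A call is refused whole if a number of a shift passes 50 or a number of a turn 0.15, either way. A call with a gripper value outside its range is refused whole. The fingers move at their own pace and stop on an object; "force" is the grip in N (left out, the last holds). Time passes only in rows, so rows that do not move let the fingers close. It gives the time, the measured TCP pose, the force, the opening and the grip force at its end, in the units of the state.
- status.get_state(): the state, without advancing time (a new reading comes with each control period).
- imaging.read_camera(name): name is "side" or "top" or "wrist"; returns a dict with "frame" (384x512x3 uint8, red, green, blue), "mtx" (3x3 intrinsics, pixels), "R" (3x3) and "t" (3): a world point X has camera coordinates R X + t; the wrist camera has in their place "tool_from_camera" (4x4, takes a point from camera to tool coordinates, whose origin is the TCP and whose axes are the flange's). Camera axes: x right, y down, z forward; pixel columns grow to the right and rows downward; lengths in m; the calibration is good to about 2 mm. A picture is of the moment at which its call begins: read the wrist's pose just before it. There is no depth.
- order.hand_in(): hands the job in; it is judged then, once.
The state is a dict: "time_s": time; "joints": joint angles; "joint_velocities": joint speeds; "effort": joint torques, N m; "tool_pos": TCP position; "tool_rot": TCP orientation; "ft_force": force on the tool from outside, world axes, zero at the start; "torque": the same for the moment, N m; "gripper_width": opening from 0.0 (shut) to 1.0 (fully open); "gripper_force": force on a finger pad.
Only numpy, scipy, OpenCV 4.12 (cv2) and the standard library are available. Lean on these libraries where they do the work, as an engineer would, in place of code of your own. Each camera call takes 0.05 s, during which the arm holds its last target. There are 200 camera calls.

## Task

The bench meter rocks because its near right foot has lost its rubber pad. With the fingertips, push the wooden wedge, thin end first, along the bench and under that foot until it is snug and the meter stands level and no longer rocks; then press down on top of the meter over that foot to check that the corner does not dip, and let go. Do not pick up or tip the wedge, do not shove the meter out of its place, and leave the screwdriver, jar and cup as they are.

Things in the scene. Friction and masses are not known exactly. Their poses are not given: they have to be found in the camera images.
- meter: Loose cream bench meter, 2 kg, 200 (x) x 220 (y) x 76 mm high on 16 mm feet. Origin: centre of its footprint, at bench height; x to its rear, y to its left, z up; display on the -x face. Three rubber feet (diameter 20) at x +-78, y +-88 mm carry it; the fourth, x -78, y -88 (near right), lost its pad and hangs clear: 3 to 4 N pressed over it makes that corner dip to the bench.
- short_foot (a point): Centre of the underside of the bad foot, a bare pale round stub, 18 mm diameter, under the meter's near right corner, 22 mm in from the front and right faces. Its flat underside is 7 mm above the bench while the meter is level. Axes as the meter's.
- corner_top (a point): Point on the meter's flat top, 76 mm above the bench, straight over the bad foot: where to press, with about 8 N (enough to dip an unshimmed corner). Axes as the meter's.
- wedge: Loose plain wooden wedge, 70 g, lying flat, thin end roughly towards the bad foot. 110 long (x) x 60 wide (y) mm; top slopes evenly from 2 mm high at the thin end (+x) to 16 mm at the upright back (-x). Origin: centre of its underside, z up. Sliding it takes under 1.5 N; several N more once it bears on the foot.
- wedge_tip (a point): Middle of the wedge's thin end, at bench height. Axes as the wedge's. The top is 7 mm high 39 mm behind this end: there it meets the side of the bad foot's rim nearer the wedge's back; each further 8 mm of push lifts that corner 1 mm.
- wedge_back (a point): Middle of the wedge's back face (60 wide, 16 mm high), at bench height. Axes as the wedge's.
- screwdriver: Bystander: screwdriver, 160 mm long, lying on the bench. Origin at its middle.
- flux_jar: Bystander: small amber jar, 42 mm diameter, 45 mm high. Origin: centre of its underside.
- cup: Bystander: blue plastic cup, 66 mm across, 75 mm high, empty, upright. Origin: centre of its underside.
There are look-alikes about, which are no part of the job. Several things look just like the wedge: the one meant starts farthest to the robot's left.

How it is judged:
On the way, in this order (a step that is already met when the one before it is completed fails the run):
1. the wedge is under the bad foot and bears on it (x of short_foot in the frame of wedge between -0.03 and 0.05 m and y of short_foot in the frame of wedge between -0.026 and 0.026 m and contact force between wedge and meter above 0.3 N and height (world z) of short_foot above 0.0062 m), for 0.2 s.
2. the meter is pressed down (over 4 N) on top over the bad foot, the wedge bears and the corner dips less than about 1 mm (contact force between the fingers and meter above 4 N and horizontal distance between the grasp point and corner_top below 0.05 m and height (world z) of the grasp point above 0.076 m and contact force between wedge and meter above 0.3 N and height (world z) of short_foot above 0.006 m), for 0.2 s.
At the end, for the whole second after the job is handed in: The wedge lies flat under the bad foot (foot centre at least 4 mm inside the wedge's sides) and bears on it with over 0.3 N; the foot's underside is 6.0 to 8.6 mm above the bench (7 is level), the meter leans under 0.015 rad, stands within 20 mm of its start and everything is at rest (x of short_foot in the frame of wedge between -0.03 and 0.05 m and y of short_foot in the frame of wedge between -0.026 and 0.026 m and contact force between wedge and meter above 0.3 N and height (world z) of short_foot between 0.006 and 0.0086 m and angle between meter's own z axis and vertical below 0.015 rad and distance of meter from where it was at the start of the episode below 0.02 m and height (world z) of wedge below 0.004 m and linear speed of each of meter, wedge below 0.01 m/s); the robot touches nothing.
It fails at once if the wedge is lifted or tipped (height (world z) of wedge above 0.008 m or angle between wedge's own z axis and vertical above 0.15 rad).
It fails at once if the meter is shoved over 20 mm or tipped over 0.1 rad (distance of meter from where it was at the start of the episode above 0.02 m or angle between meter's own z axis and vertical above 0.1 rad).
It fails at once if a bystander is moved over 20 mm (distance of any of screwdriver, flux_jar, cup from where it was at the start of the episode above 0.02 m).
It also fails if it takes over 51 s, if anything falls off the work surface, if the arm or the gripper's body presses on something with over 40 N, if the wrist force passes 120 N, or if a joint passes its speed limit or range.

## Working session

There is one attempt and no reset: what is moved stays moved. The work goes in short steps, Python scripts to look and compute and a tool call to move; the robot and the scene stay as the last step left them, time stands still between calls to the robot, and variables do not carry over. Pictures are saved under pics/ and viewed, at most 10 in all, crops included, and the job is handed in when it is done.

Besides the shell and the picture viewer there is one more tool, called after "Request:" by a JSON object that holds its "name" and its "arguments", one argument or row to a line. send_rows: Moves the arm, as the interface text tells. Its arguments: {"type":"object","properties":{"slide":{"type":"array"},"turn":{"type":"array"},"jaw":{"type":"array"},"force":{"type":"number"}},"required":["slide","turn","jaw"]}

```bash
mkdir -p pics; python3 - <<'E'
from workcell import status, imaging, order, bot
import cv2,numpy as np
s=status.get_state();print(s['tool_pos'],s['tool_rot'],s['ft_force'],bot.tips_ahead,s['time_s'])
ims=[]
for n in('top','side'):
    c=imaging.read_camera(n);f=c['frame'][:,:,::-1];cv2.imwrite(f'pics/{n}0.png',f);np.savez(f'{n}.npz',**c)
    ims.append(f);print(n,c['mtx'].tolist(),(-c['R'].T@c['t']).tolist(),c['R'][2].tolist())
E
```

```text
[ 0.23623107 -0.52341533  0.2183286 ] [-3.06920010e+00 -6.60302715e-01  2.58663474e-04] [ 0.36209083  0.18062191 -0.2203978 ] 0.014 0.0
top [[451.89084592121077, 0.0, 253.53031565103086], [0.0, 451.89084592121077, 190.0516560634269], [0.0, 0.0, 1.0]] [0.3675190929605466, 0.0584293752187285, 1.0825759158670287] [0.18970322836425899, 0.01728871734479592, -0.9816892509347086]
side [[427.6173321498071, 0.0, 256.7930279009805], [0.0, 427.6173321498071, 191.0103968960744], [0.0, 0.0, 1.0]] [0.44797428355726043, -0.4642337437404529, 0.6261372804426388] [0.10418942185604887, 0.67310896276671, -0.7321672545371213]
```

View pics/top0.png

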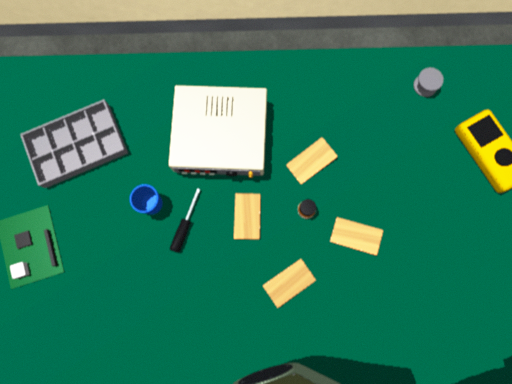

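View pics/side0.png

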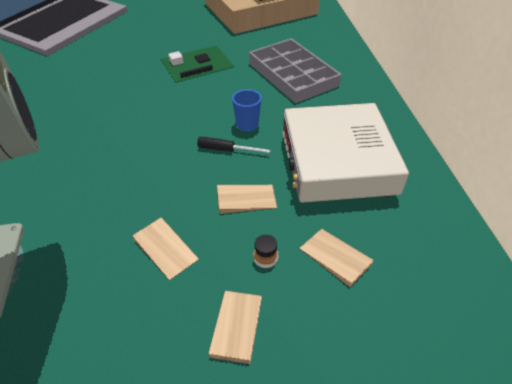

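The top view shows the meter at about (218,130). There are four wedge look-alikes at (247,216), (312,160), (357,236) and (290,283). Image left is robot left (+y), so (247,216) is the one meant: it is leftmost and lies just in front of the meter's near right corner, which is at about (265,172). The screwdriver is at (185,220), the jar at (307,209) and the cup at (145,200).

```bash
cat > h.py <<'E'
import numpy as np,cv2
def ray(c,uv,z):
    uv=np.atleast_2d(uv).astype(float);d=np.c_[uv,np.ones(len(uv))]@np.linalg.inv(c['mtx']).T@c['R']
    o=-c['R'].T@c['t'];return (o+d*((z-o[2])/d[:,2])[:,None])
def proj(c,X):
    p=(np.atleast_2d(X)@c['R'].T+c['t'])@c['mtx'].T;return p[:,:2]/p[:,2:]
def blobs(f,lo,hi,amin=200):
    m=cv2.inRange(cv2.cvtColor(f,cv2.COLOR_RGB2HSV),lo,hi)
    cs,_=cv2.findContours(m,cv2.RETR_EXTERNAL,cv2.CHAIN_APPROX_NONE)
    return [c for c in cs if cv2.contourArea(c)>amin]
E
python3 - <<'E'
from h import *
np.set_printoptions(precision=4,suppress=True)
for n in('top','side'):
    c=np.load(n+'.npz');f=c['frame']
    print(n,'wood')
    for b in blobs(f,(10,80,120),(25,200,255)):
        r=cv2.minAreaRect(b);print(np.round(r[0],1),np.round(r[1],1),ray(c,r[0],.009)[0])
        if np.hypot(*(np.array(r[0])-((247,216) if n=='top' else (246,198))))<12:
            p=cv2.boxPoints(r);q=cv2.approxPolyDP(b,4,True)[:,0];print(q.tolist());print(ray(c,q,.009)[:,:2])
    print('meter')
    for b in blobs(f,(10,0,150),(40,70,255),3000):
        q=cv2.approxPolyDP(b,5,True)[:,0];print(q.tolist());print(ray(c,q,.076)[:,:2])
t=cv2.imread('pics/top0.png')[150:260,160:380];s=cv2.imread('pics/side0.png')[150:280,170:330]
cv2.imwrite('pics/c1.png',np.vstack([cv2.resize(t,(720,360),interpolation=2)[:, :480],cv2.resize(s,(480,240),interpolation=2)]) if 0 else np.hstack([cv2.resize(t,(400,400),interpolation=2) if 0 else cv2.resize(t[:,40:160],(400,367),interpolation=2),cv2.resize(s[:,:140],(395,367),interpolation=2)]))
E
```

```text
top wood
[289.1 282.9] [27.4 47.5] [ 0.3537 -0.0021  0.009 ]
[356.3 235.9] [49.2 26.6] [ 0.4602 -0.1638  0.009 ]
[247.  215.5] [45. 26.] [0.5132 0.0939 0.009 ]
[[236, 193], [234, 238], [259, 238], [260, 195]]
[[0.5685 0.1198]
 [0.4599 0.1254]
 [0.459  0.066 ]
 [0.5625 0.0619]]
[311.4 160.6] [25.6 46.3] [ 0.6458 -0.0652  0.009 ]
meter
[[175, 86], [170, 166], [263, 168], [265, 88]]
[[0.818  0.2597]
 [0.6219 0.2676]
 [0.613  0.0537]
 [0.8079 0.0454]]
side wood
[234.  326.4] [39.7 66.5] [ 0.457  -0.1694  0.009 ]
[336.1 255.9] [64.3 31.2] [ 0.6466 -0.0702  0.009 ]
[245.5 196.4] [ 8.1 55. ] [0.5118 0.0925 0.009 ]
[[273, 196], [218, 193], [219, 201]]
[[0.5649 0.0849]
 [0.4598 0.1102]
 [0.4596 0.089 ]]
[253.    5.5] [11. 64.] [0.6559 0.9321 0.009 ]
meter
[[373, 103], [285, 110], [303, 182], [407, 174]]
[[0.8161 0.2579]
 [0.6229 0.2647]
 [0.6114 0.0498]
 [0.8027 0.0388]]
[[337, 0], [511, 259], [511, 0]]
[[ 0.8875  0.7752]
 [ 0.8865 -0.1614]
 [ 1.3985  0.6873]]
```

View pics/c1.png

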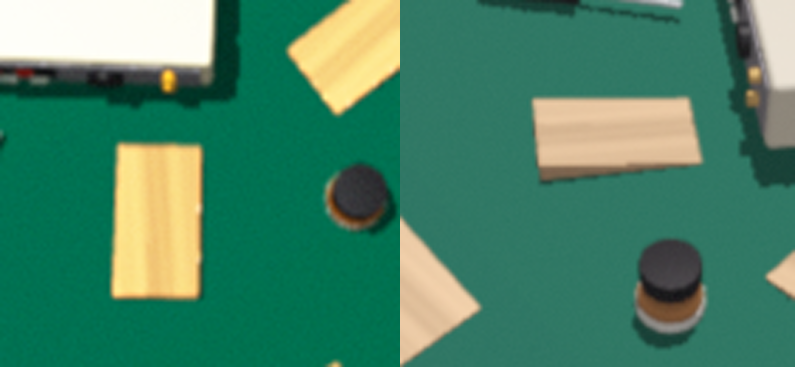

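The crop confirms it. The target wedge at (247,216) has its thick back nearest the robot, visible on the side at (220,201). Its thin end points at the meter's near right corner, and it is nearly parallel to the meter (both at about -0.045 rad). The bad foot comes out at about (0.632, 0.070). The wedge axis sits about 18 mm too far left, so I'll straddle it with open fingers, nudge it sideways, then push from behind.

Request:
{"name": "send_rows", "arguments": {
  "slide": [
    [0,0,0],
    [0,0,0],
    [0,0,0],
    [0,0,0],
    [17,-45,0],
    [17,-45,0],
    [17,-45,0],
    [17,-45,0]
  ],
  "turn": [0.1175,0.1175,0.1175,0.1175,0,0,0,0],
  "jaw": [94,94,94,94,94,94,94,94]
}}

```text
time_s: 0.9
tool_pos: [0.3128, -0.3455, 0.2188]
tool_rot: [-3.14, 0.074, 0.001]
ft_force: [0.2, -0.9, 1.3]
gripper_width: 0.999
gripper_force: 0.0
```

Request:
{"name": "send_rows", "arguments": {
  "slide": [
    [17,-45,0],
    [17,-45,0],
    [17,-45,0],
    [17,-45,0],
    [17,-45,0],
    [17,-45,0],
    [17,-45,0],
    [17,-45,0]
  ],
  "turn": [0,0,0,0,0,0,0,0],
  "jaw": [94,94,94,94,94,94,94,94]
}}

```text
time_s: 1.7
tool_pos: [0.4653, 0.0079, 0.2192]
tool_rot: [3.141, -0.072, -0.0]
ft_force: [-0.3, -0.3, -0.3]
gripper_width: 1.0
gripper_force: 0.0
```

Request:
{"name": "send_rows", "arguments": {
  "slide": [
    [17,-45,0],
    [17,-45,0],
    [0,0,0],
    [0,0,0],
    [0,0,0]
  ],
  "turn": [0,0,0,0,0],
  "jaw": [94,94,94,94,94]
}}

```text
time_s: 2.2
tool_pos: [0.5026, 0.0933, 0.2189]
tool_rot: [3.14, -0.074, -0.002]
ft_force: [-0.3, 0.0, 0.2]
gripper_width: 1.005
gripper_force: 0.0
```

```bash
cat >> h.py <<'E'
from scipy.spatial.transform import Rotation as Ro
def wrist():
    from workcell import status,imaging
    s=status.get_state();c=dict(imaging.read_camera('wrist'))
    T=np.eye(4);T[:3,:3]=Ro.from_rotvec(s['tool_rot']).as_matrix();T[:3,3]=s['tool_pos']
    M=T@c['tool_from_camera'];c['R']=M[:3,:3].T;c['t']=-c['R']@M[:3,3];return s,c
E
python3 - <<'E'
from h import *
np.set_printoptions(precision=4,suppress=True)
s,c=wrist();f=c['frame'];cv2.imwrite('pics/w1.png',f[:,:,::-1])
R=Ro.from_rotvec(s['tool_rot']).as_matrix();print(s['time_s'],s['tool_pos'],R[:,0],s['ft_force'])
for b in blobs(f,(10,80,100),(25,200,255)):
    q=cv2.approxPolyDP(b,6,True)[:,0];print(q.tolist());print(ray(c,q,.016)[:,:2],ray(c,q,.002)[:,:2])
for b in blobs(f,(10,0,150),(40,70,255),3000):
    q=cv2.approxPolyDP(b,6,True)[:,0];print('meter',q.tolist());print(ray(c,q,.076)[:,:2])
E
```

```text
2.2 [0.5026 0.0933 0.2189] [ 0.9989 -0.047  -0.0013] [-0.2812  0.0245  0.2026]
[[232, 350], [395, 352]]
[[ 0.2461  0.1426]
 [ 0.2313 -0.0965]] [[ 0.2337  0.1446]
 [ 0.2184 -0.1036]]
[[67, 268], [49, 297], [57, 325], [55, 295]]
[[0.3882 0.3583]
 [0.3453 0.3922]
 [0.3001 0.3903]
 [0.348  0.3832]] [[0.3813 0.3685]
 [0.3368 0.4037]
 [0.2898 0.4017]
 [0.3396 0.3943]]
[[435, 266], [431, 275], [452, 287], [458, 325], [467, 312], [463, 284], [452, 269]]
[[ 0.3676 -0.1423]
 [ 0.3542 -0.1381]
 [ 0.3344 -0.1688]
 [ 0.273  -0.1839]
 [ 0.2937 -0.1943]
 [ 0.3384 -0.1835]
 [ 0.362  -0.1659]] [[ 0.3599 -0.1512]
 [ 0.346  -0.1468]
 [ 0.3255 -0.1787]
 [ 0.2617 -0.1943]
 [ 0.2832 -0.2051]
 [ 0.3296 -0.1939]
 [ 0.3541 -0.1756]]
[[352, 278], [333, 249], [288, 277]]
[[ 0.3548 -0.03  ]
 [ 0.3991 -0.0034]
 [ 0.3605  0.0578]] [[ 0.3466 -0.0346]
 [ 0.3926 -0.007 ]
 [ 0.3525  0.0566]]
[[420, 164], [405, 206], [487, 229], [505, 187]]
[[ 0.5086 -0.1106]
 [ 0.4547 -0.0956]
 [ 0.418  -0.2058]
 [ 0.474  -0.2211]] [[ 0.5063 -0.1182]
 [ 0.4503 -0.1027]
 [ 0.4122 -0.2171]
 [ 0.4703 -0.2329]]
[[278, 122], [231, 124], [234, 210], [278, 208]]
[[0.568  0.0651]
 [0.5683 0.1221]
 [0.4597 0.1256]
 [0.4597 0.0685]] [[0.568  0.0642]
 [0.5683 0.1233]
 [0.4556 0.1269]
 [0.4556 0.0677]]
[[423, 0], [402, 0], [332, 58], [359, 99], [443, 35]]
[[ 0.6916 -0.099 ]
 [ 0.6927 -0.0758]
 [ 0.6368  0.0008]
 [ 0.5901 -0.0318]
 [ 0.6551 -0.1246]] [[ 0.6962 -0.1062]
 [ 0.6973 -0.0821]
 [ 0.6393 -0.0026]
 [ 0.5908 -0.0365]
 [ 0.6583 -0.1328]]
meter [[60, 0], [72, 74], [290, 75], [293, 0]]
[[0.6875 0.2673]
 [0.6233 0.2686]
 [0.6124 0.0561]
 [0.6774 0.052 ]]
```

View pics/w1.png

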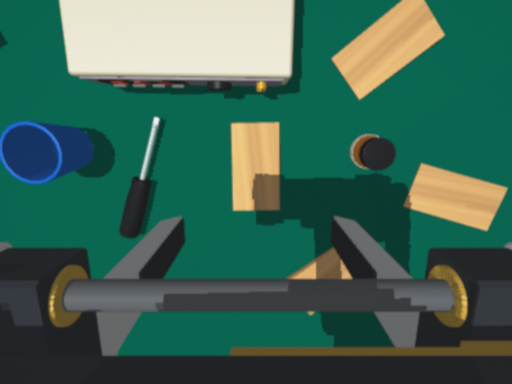

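The wrist view shows the wedge at (231–280, 122–210) with its tip towards the meter. The meter's near right corner is at (291,76), and the space on both sides of the wedge is free. The measured lateral offset is still about 18 mm, so I'll descend astride the wedge.

Request:
{"name": "send_rows", "arguments": {
  "slide": [
    [0,0,40],
    [0,0,40],
    [0,0,40],
    [0,0,40],
    [0,0,20],
    [0,0,10],
    [0,0,9],
    [0,0,0]
  ],
  "turn": [0,0,0,0,0,0,0,0],
  "jaw": [94,94,94,94,94,94,94,94]
}}

```text
time_s: 3.05
tool_pos: [0.5033, 0.0934, 0.0204]
tool_rot: [3.141, -0.075, -0.0]
ft_force: [-0.3, 0.2, 0.4]
gripper_width: 1.0
gripper_force: 0.0
```

Request:
{"name": "send_rows", "arguments": {
  "slide": [
    [0,0,0],
    [0,0,0],
    [0,0,0],
    [0,0,0],
    [0,0,0]
  ],
  "turn": [0,0,0,0,0],
  "jaw": [70,70,70,70,70]
}}

```text
time_s: 3.55
tool_pos: [0.5035, 0.0943, 0.0208]
tool_rot: [-3.141, 0.072, -0.001]
ft_force: [0.4, -0.7, 0.3]
gripper_width: 0.746
gripper_force: 0.0
```

Request:
{"name": "send_rows", "arguments": {
  "slide": [
    [0,3,0],
    [0,3,0],
    [0,3,0],
    [0,3,0],
    [0,3,0],
    [0,3,0],
    [0,3,0],
    [0,0,0]
  ],
  "turn": [0,0,0,0,0,0,0,0],
  "jaw": [70,70,70,70,70,70,70,70]
}}

```text
time_s: 4.35
tool_pos: [0.5023, 0.0727, 0.0204]
tool_rot: [3.14, -0.073, -0.0]
ft_force: [-0.7, 0.3, 0.4]
gripper_width: 0.747
gripper_force: 0.0
```

```bash
python3 - <<'E'
from h import *
from workcell import imaging,status
np.set_printoptions(precision=4,suppress=True)
c=imaging.read_camera('side');cv2.imwrite('pics/s2.png',cv2.resize(c['frame'][90:290,150:410],(780,600))[:,:,::-1]);s=status.get_state();print(s['tool_pos'],s['ft_force'])
E
```

```text
[0.5022 0.0729 0.0204] [ 0.9831 -0.5028  0.5009]
```

View pics/s2.png

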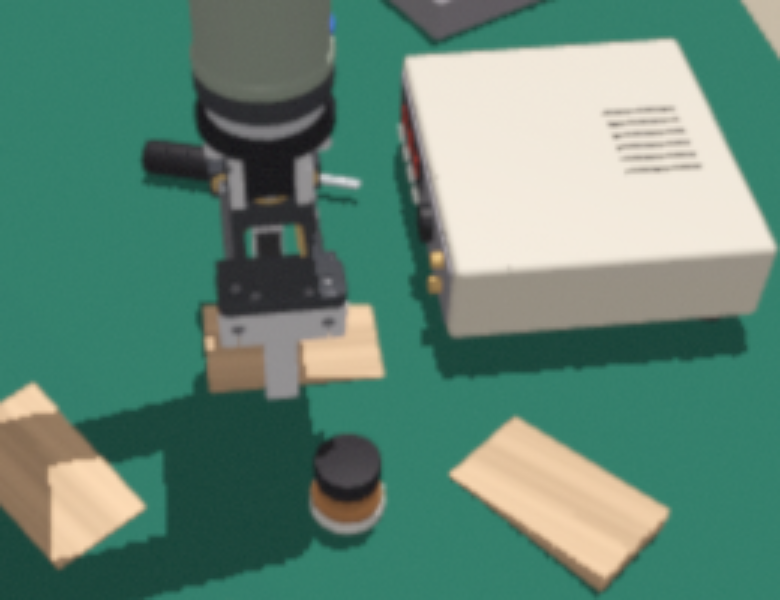

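The fingers straddle the wedge, which stayed flat and moved to the right. I'll open, back out and look again.

Request:
{"name": "send_rows", "arguments": {
  "slide": [
    [0,-3,0],
    [0,-1,0],
    [0,0,0],
    [-10,0,0],
    [-20,0,0],
    [-20,0,0],
    [-15,0,0],
    [0,0,0]
  ],
  "turn": [0,0,0,0,0,0,0,0],
  "jaw": [76,78,78,78,78,78,78,78]
}}

```text
time_s: 5.2
tool_pos: [0.4342, 0.0805, 0.0197]
tool_rot: [3.141, -0.072, -0.006]
ft_force: [0.5, 0.9, 0.2]
gripper_width: 0.83
gripper_force: 0.0
```

```bash
cat > look.py <<'E'
from h import *
import sys
np.set_printoptions(precision=4,suppress=True)
s,c=wrist();f=c['frame'];cv2.imwrite(f'pics/{sys.argv[1]}.png',f[:,:,::-1])
R=Ro.from_rotvec(s['tool_rot']).as_matrix();print(s['time_s'],s['tool_pos'],R[:,0],s['ft_force'])
for b in blobs(f,(10,60,60),(25,220,255),1500):
    q=cv2.approxPolyDP(b,6,True)[:,0];print(q.tolist());print(ray(c,q,.016)[:,:2],ray(c,q,.002)[:,:2])
for b in blobs(f,(10,0,110),(40,70,255),3000):
    q=cv2.approxPolyDP(b,6,True)[:,0];print('meter',q.tolist());print(ray(c,q,.076)[:,:2])
E
python3 look.py w2
```

```text
5.2 [0.4342 0.0805 0.0197] [ 0.999  -0.0456 -0.0037] [0.4713 0.9011 0.1918]
[[194, 353], [511, 355], [511, 340], [373, 347], [353, 311], [329, 311], [293, 333], [290, 348]]
[[ 0.3513  0.1271]
 [ 0.34   -0.0871]
 [ 0.352  -0.0852]
 [ 0.3506  0.0065]
 [ 0.3789  0.0207]
 [ 0.3796  0.0363]
 [ 0.364   0.06  ]
 [ 0.3523  0.0622]] [[ 0.3388  0.1312]
 [ 0.3266 -0.1007]
 [ 0.3395 -0.0987]
 [ 0.3381  0.0006]
 [ 0.3687  0.0161]
 [ 0.3694  0.0329]
 [ 0.3526  0.0585]
 [ 0.34    0.0609]]
[[496, 19], [469, 27], [449, 53], [449, 81], [470, 100], [500, 95], [482, 85], [474, 66], [478, 41]]
[[ 0.5467 -0.0473]
 [ 0.5436 -0.0339]
 [ 0.5316 -0.0249]
 [ 0.5177 -0.0264]
 [ 0.5073 -0.0389]
 [ 0.5092 -0.0548]
 [ 0.5148 -0.0444]
 [ 0.5246 -0.0389]
 [ 0.5367 -0.0394]] [[ 0.5505 -0.0576]
 [ 0.5471 -0.0431]
 [ 0.5341 -0.0334]
 [ 0.519  -0.035 ]
 [ 0.5078 -0.0485]
 [ 0.5098 -0.0658]
 [ 0.5159 -0.0545]
 [ 0.5265 -0.0485]
 [ 0.5397 -0.0491]]
[[203, 0], [206, 197], [307, 197], [312, 0]]
[[0.5623 0.1021]
 [0.4595 0.1095]
 [0.4568 0.0501]
 [0.5597 0.047 ]] [[0.5673 0.1042]
 [0.456  0.1122]
 [0.4531 0.0479]
 [0.5645 0.0445]]
```

View pics/w2.png

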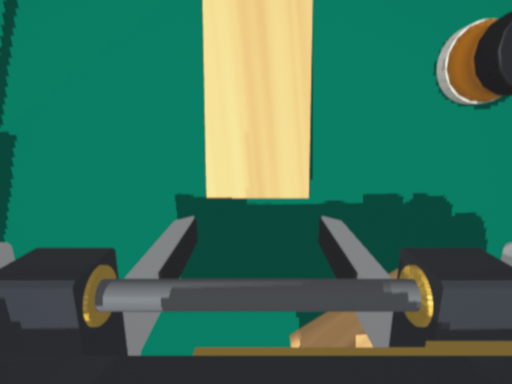

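The back face is at (206–307, 197), with its middle at about (0.458, 0.080). The wedge axis now points at the bad foot to within 1 mm. I'll close to 25 mm and push.

Request:
{"name": "send_rows", "arguments": {
  "slide": [
    [0,0,0],
    [0,0,0],
    [0,0,0],
    [0,0,0],
    [0,0,0],
    [0,0,0],
    [5,0,0],
    [5,0,0]
  ],
  "turn": [0,0,0,0,0,0,0,0],
  "jaw": [25,25,25,25,25,25,25,25]
}}

```text
time_s: 6.05
tool_pos: [0.448, 0.0797, 0.0205]
tool_rot: [-3.141, 0.073, -0.0]
ft_force: [-0.1, -0.6, -0.7]
gripper_width: 0.268
gripper_force: 0.0
```

Request:
{"name": "send_rows", "arguments": {
  "slide": [
    [5,0,0],
    [5,0,0],
    [8,0,0],
    [8,0,0],
    [8,0,0],
    [8,0,0],
    [5,0,0],
    [0,0,0]
  ],
  "turn": [0,0,0,0,0,0,0,0],
  "jaw": [25,25,25,25,25,25,25,25]
}}

```text
time_s: 6.85
tool_pos: [0.4957, 0.0775, 0.0206]
tool_rot: [3.141, -0.073, 0.002]
ft_force: [0.5, 0.4, -0.6]
gripper_width: 0.263
gripper_force: 0.0
```

```bash
python3 look.py w3
```

```text
6.85 [0.4957 0.0775 0.0206] [ 0.9989 -0.0463  0.0011] [ 0.5154  0.3935 -0.558 ]
[[427, 356], [413, 334], [310, 340], [297, 348], [107, 346], [71, 354]]
[[ 0.4028 -0.0337]
 [ 0.4206 -0.0228]
 [ 0.4191  0.0457]
 [ 0.4132  0.0545]
 [ 0.4206  0.1823]
 [ 0.4154  0.2078]] [[ 0.3896 -0.0425]
 [ 0.4089 -0.0308]
 [ 0.4073  0.0433]
 [ 0.4009  0.0528]
 [ 0.409   0.1912]
 [ 0.4033  0.2188]]
[[459, 141], [438, 155], [429, 180], [441, 202], [461, 207], [453, 176], [468, 154], [489, 145]]
[[ 0.5468 -0.0393]
 [ 0.5394 -0.0282]
 [ 0.525  -0.0243]
 [ 0.5113 -0.0326]
 [ 0.5076 -0.0448]
 [ 0.5267 -0.038 ]
 [ 0.5391 -0.0452]
 [ 0.5437 -0.0566]] [[ 0.5455 -0.0486]
 [ 0.5375 -0.0366]
 [ 0.5219 -0.0324]
 [ 0.5071 -0.0414]
 [ 0.5031 -0.0546]
 [ 0.5238 -0.0473]
 [ 0.5372 -0.0551]
 [ 0.5422 -0.0673]]
[[408, 0], [446, 63], [511, 16], [511, 0]]
[[ 0.6195 -0.0054]
 [ 0.5885 -0.0278]
 [ 0.6096 -0.059 ]
 [ 0.617  -0.0579]] [[ 0.6242 -0.0119]
 [ 0.5906 -0.0362]
 [ 0.6135 -0.07  ]
 [ 0.6215 -0.0688]]
[[212, 0], [219, 25], [204, 27], [208, 219], [306, 219], [310, 27], [242, 26], [238, 0], [226, 0], [225, 12]]
[[0.6241 0.0946]
 [0.6124 0.0919]
 [0.6119 0.0998]
 [0.5071 0.1067]
 [0.5044 0.0476]
 [0.6093 0.0447]
 [0.6114 0.08  ]
 [0.6235 0.0814]
 [0.6238 0.0875]
 [0.6183 0.0884]] [[0.6292 0.0963]
 [0.6166 0.0934]
 [0.6159 0.1019]
 [0.5025 0.1093]
 [0.4996 0.0455]
 [0.6132 0.0423]
 [0.6154 0.0805]
 [0.6286 0.0819]
 [0.6289 0.0886]
 [0.6229 0.0896]]
```

View pics/w3.png

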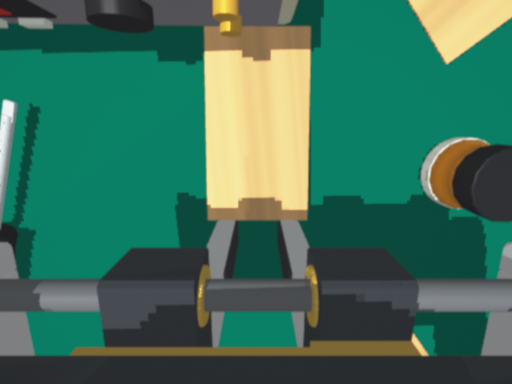

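The wedge tracks straight with its tip at (205–310, 27), and the tool pushes squarely on its back. I'll continue, then creep while watching the force.

Request:
{"name": "send_rows", "arguments": {
  "slide": [
    [7,0,0],
    [8,0,0],
    [8,0,0],
    [8,0,0],
    [5,0,0],
    [3,0,0],
    [1,0,0]
  ],
  "turn": [0,0,0,0,0,0,0],
  "jaw": [25,25,25,25,25,25,25]
}}

```text
time_s: 7.6
tool_pos: [0.5347, 0.0757, 0.0204]
tool_rot: [3.141, -0.073, -0.0]
ft_force: [-0.4, -0.2, 0.8]
gripper_width: 0.266
gripper_force: 0.3
```

Request:
{"name": "send_rows", "arguments": {
  "slide": [
    [1,0,0],
    [1,0,0]
  ],
  "turn": [0,0],
  "jaw": [25,25]
}}

```text
time_s: 7.8
tool_pos: [0.5362, 0.0757, 0.0203]
tool_rot: [-3.141, 0.072, 0.001]
ft_force: [-1.1, 0.4, -0.5]
gripper_width: 0.268
gripper_force: 0.1
```

Request:
{"name": "send_rows", "arguments": {
  "slide": [
    [1,0,0],
    [1,0,0]
  ],
  "turn": [0,0],
  "jaw": [25,25]
}}

```text
time_s: 8.0
tool_pos: [0.5384, 0.0756, 0.0204]
tool_rot: [-3.141, 0.073, 0.0]
ft_force: [0.4, -0.1, 0.4]
gripper_width: 0.265
gripper_force: 0.1
```

Request:
{"name": "send_rows", "arguments": {
  "slide": [
    [1,0,0],
    [1,0,0]
  ],
  "turn": [0,0],
  "jaw": [25,25]
}}

```text
time_s: 8.2
tool_pos: [0.5405, 0.0755, 0.0204]
tool_rot: [-3.141, 0.073, -0.0]
ft_force: [0.0, 0.8, 0.1]
gripper_width: 0.265
gripper_force: 0.1
```

Request:
{"name": "send_rows", "arguments": {
  "slide": [
    [1,0,0],
    [1,0,0]
  ],
  "turn": [0,0],
  "jaw": [25,25]
}}

```text
time_s: 8.4
tool_pos: [0.5425, 0.0754, 0.0204]
tool_rot: [-3.141, 0.073, 0.0]
ft_force: [0.2, 0.2, -0.4]
gripper_width: 0.263
gripper_force: 0.2
```

Request:
{"name": "send_rows", "arguments": {
  "slide": [
    [1,0,0],
    [1,0,0]
  ],
  "turn": [0,0],
  "jaw": [25,25]
}}

```text
time_s: 8.6
tool_pos: [0.5445, 0.0753, 0.0205]
tool_rot: [-3.141, 0.073, 0.0]
ft_force: [-0.2, 0.4, -0.3]
gripper_width: 0.264
gripper_force: 0.2
```

Request:
{"name": "send_rows", "arguments": {
  "slide": [
    [1,0,0]
  ],
  "turn": [0],
  "jaw": [25]
}}

```text
time_s: 8.7
tool_pos: [0.5453, 0.0752, 0.0204]
tool_rot: [-3.141, 0.073, 0.001]
ft_force: [-1.4, -0.8, 1.4]
gripper_width: 0.261
gripper_force: 0.9
```

Request:
{"name": "send_rows", "arguments": {
  "slide": [
    [1,0,0]
  ],
  "turn": [0],
  "jaw": [25]
}}

```text
time_s: 8.8
tool_pos: [0.5458, 0.0752, 0.0204]
tool_rot: [-3.141, 0.073, 0.003]
ft_force: [-3.7, 0.1, 2.5]
gripper_width: 0.263
gripper_force: 1.5
```

Request:
{"name": "send_rows", "arguments": {
  "slide": [
    [1,0,0]
  ],
  "turn": [0],
  "jaw": [25]
}}

```text
time_s: 8.9
tool_pos: [0.5462, 0.0752, 0.0202]
tool_rot: [-3.141, 0.072, 0.005]
ft_force: [-5.2, -0.5, 2.5]
gripper_width: 0.266
gripper_force: 2.4
```

Request:
{"name": "send_rows", "arguments": {
  "slide": [
    [0,0,0],
    [0,0,0]
  ],
  "turn": [0,0],
  "jaw": [25,25]
}}

```text
time_s: 9.1
tool_pos: [0.5463, 0.0752, 0.0202]
tool_rot: [3.141, -0.072, -0.004]
ft_force: [-5.4, 0.3, 4.0]
gripper_width: 0.265
gripper_force: 2.6
```

```bash
python3 look.py w4; python3 - <<'E'
from h import *
from workcell import imaging
np.set_printoptions(precision=4,suppress=True)
c=imaging.read_camera('side');f=c['frame'];cv2.imwrite('pics/s3.png',cv2.resize(f[90:240,190:430],(800,500))[:,:,::-1])
o=np.load('side.npz')['frame']
for g in(o,f):
  b=max(blobs(g[:230,260:430],(10,0,150),(40,70,255),3000),key=cv2.contourArea);q=cv2.approxPolyDP(b,5,True)[:,0]+[260,0];print(q.tolist())
E
```

```text
9.1 [0.5463 0.0752 0.0202] [ 0.9989 -0.046  -0.0025] [-5.3985  0.2572  3.9924]
[[420, 355], [409, 340], [71, 354]]
[[ 0.4545 -0.0311]
 [ 0.4668 -0.0228]
 [ 0.4661  0.2054]] [[ 0.4413 -0.0396]
 [ 0.4546 -0.0306]
 [ 0.4539  0.2165]]
[[458, 222], [437, 227], [420, 247], [421, 268], [440, 278], [443, 255], [464, 238], [483, 236]]
[[ 0.549  -0.0461]
 [ 0.5464 -0.0337]
 [ 0.5338 -0.0245]
 [ 0.5195 -0.0263]
 [ 0.512  -0.0389]
 [ 0.5277 -0.0392]
 [ 0.5385 -0.0509]
 [ 0.5392 -0.0623]] [[ 0.5437 -0.0558]
 [ 0.5408 -0.0425]
 [ 0.5272 -0.0325]
 [ 0.5117 -0.0345]
 [ 0.5036 -0.0481]
 [ 0.5206 -0.0484]
 [ 0.5323 -0.061 ]
 [ 0.5331 -0.0734]]
[[310, 28], [303, 124], [282, 134], [206, 134], [208, 221], [306, 221]]
[[0.6592 0.0426]
 [0.6109 0.0467]
 [0.606  0.0585]
 [0.6079 0.1012]
 [0.5566 0.1044]
 [0.5539 0.0455]] [[0.663  0.0402]
 [0.6107 0.0446]
 [0.6053 0.0574]
 [0.6075 0.1036]
 [0.5519 0.1071]
 [0.5489 0.0433]]
[[511, 0], [470, 0], [383, 69], [434, 150], [511, 102]]
[[ 0.6674 -0.0595]
 [ 0.6684 -0.0387]
 [ 0.6375  0.0037]
 [ 0.593  -0.0275]
 [ 0.6174 -0.0672]] [[ 0.6719 -0.0703]
 [ 0.6729 -0.0478]
 [ 0.6395 -0.0019]
 [ 0.5913 -0.0358]
 [ 0.6177 -0.0787]]
meter [[0, 0], [0, 125], [282, 133], [305, 118], [310, 0]]
[[0.6561 0.1546]
 [0.6165 0.1647]
 [0.609  0.0633]
 [0.6139 0.0549]
 [0.6514 0.0529]]
[[373, 103], [285, 110], [303, 182], [407, 174]]
[[373, 103], [289, 109], [302, 200], [399, 192], [407, 170]]
```

View pics/s3.png

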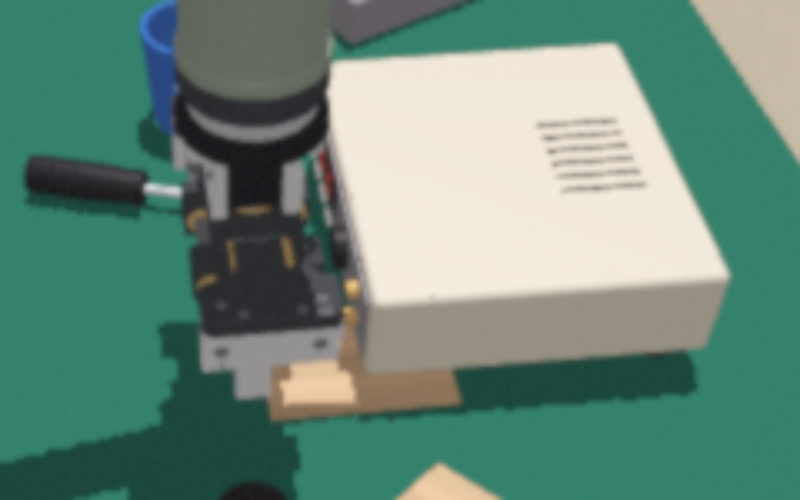

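The wedge bears on the foot: −5.4 N at x≈0.546, close to the predicted contact at 0.543–0.545, with the wedge flat under the corner. I'll push a bit more for snugness.

Request:
{"name": "send_rows", "arguments": {
  "slide": [
    [1,0,0],
    [1,0,0],
    [0,0,0]
  ],
  "turn": [0,0,0],
  "jaw": [25,25,25]
}}

```text
time_s: 9.5
tool_pos: [0.5469, 0.0752, 0.02]
tool_rot: [3.141, -0.072, -0.009]
ft_force: [-7.3, 0.1, 6.3]
gripper_width: 0.265
gripper_force: 3.9
```

Request:
{"name": "send_rows", "arguments": {
  "slide": [
    [1,0,0],
    [0,0,0]
  ],
  "turn": [0,0],
  "jaw": [25,25]
}}

```text
time_s: 9.7
tool_pos: [0.5471, 0.0752, 0.0199]
tool_rot: [3.141, -0.072, -0.012]
ft_force: [-9.3, 0.3, 7.6]
gripper_width: 0.264
gripper_force: 4.7
```

Request:
{"name": "send_rows", "arguments": {
  "slide": [
    [0,0,-1],
    [0,0,-1],
    [0,0,0]
  ],
  "turn": [0,0,0],
  "jaw": [25,25,25]
}}

```text
time_s: 10.0
tool_pos: [0.5475, 0.0751, 0.0207]
tool_rot: [3.141, -0.072, -0.009]
ft_force: [-4.7, 0.9, -2.8]
gripper_width: 0.267
gripper_force: 2.5
```

```bash
python3 look.py w5|grep -v '^\[\[ '; cat > mt.py <<'E'
from h import *
from workcell import imaging
import sys
np.set_printoptions(precision=2,suppress=True)
# corner pixel motion of meter right/top edges vs. start (side view), via template match
o=np.load('side.npz')['frame'];f=imaging.read_camera('side')['frame'];np.save(sys.argv[1],f)
for (u,v) in((303,182),(400,190),(372,105),(330,186)):
    t=o[v-9:v+10,u-9:u+10];r=cv2.matchTemplate(f[v-15:v+16,u-15:u+16],t,cv2.TM_CCOEFF_NORMED)
    y,x=np.unravel_index(r.argmax(),r.shape);
    if 0<y<12 and 0<x<12:
        dy=(r[y-1,x]-r[y+1,x])/(2*(r[y-1,x]+r[y+1,x]-2*r[y,x]));dx=(r[y,x-1]-r[y,x+1])/(2*(r[y,x-1]+r[y,x+1]-2*r[y,x]))
        print((u,v),'moved',round(x+dx-6,2),round(y+dy-6,2),round(float(r.max()),3))
    else: print((u,v),x-6,y-6,r.max())
E
python3 mt.py m1
```

```text
10.0 [0.5475 0.0751 0.0207] [ 0.9989 -0.046  -0.0058] [-4.7368  0.8919 -2.8474]
[[420, 355], [410, 340], [76, 348], [71, 355]]
 [ 0.4673 -0.024 ]
 [ 0.4713  0.2015]
 [ 0.4659  0.206 ]] [[ 0.4417 -0.0403]
 [ 0.4551 -0.0319]
 [ 0.4594  0.2122]
 [ 0.4535  0.2171]]
[[480, 234], [463, 224], [437, 228], [419, 249], [421, 270], [438, 278], [444, 254]]
 [ 0.5486 -0.0497]
 [ 0.5468 -0.0342]
 [ 0.5334 -0.0245]
 [ 0.519  -0.0269]
 [ 0.5129 -0.0382]
 [ 0.5293 -0.0403]] [[ 0.5356 -0.0718]
 [ 0.5431 -0.0597]
 [ 0.5411 -0.043 ]
 [ 0.5267 -0.0324]
 [ 0.511  -0.0351]
 [ 0.5044 -0.0473]
 [ 0.5222 -0.0495]]
[[310, 29], [303, 127], [282, 137], [206, 137], [208, 221], [307, 220]]
[[0.66   0.0424]
 [0.6105 0.0465]
 [0.6055 0.0584]
 [0.6075 0.1012]
 [0.5576 0.1044]
 [0.5555 0.0446]] [[0.6637 0.04  ]
 [0.6101 0.0444]
 [0.6047 0.0573]
 [0.6068 0.1036]
 [0.5529 0.1071]
 [0.5506 0.0424]]
[[511, 0], [473, 0], [382, 72], [433, 152], [511, 103]]
 [ 0.6695 -0.0404]
 [ 0.6373  0.0039]
 [ 0.5931 -0.0274]
 [ 0.6181 -0.0676]] [[ 0.673  -0.0705]
 [ 0.674  -0.0496]
 [ 0.6391 -0.0016]
 [ 0.5913 -0.0356]
 [ 0.6183 -0.0791]]
meter [[0, 0], [0, 128], [282, 136], [305, 121], [310, 0]]
[[0.6575 0.1545]
 [0.6169 0.165 ]
 [0.6093 0.0631]
 [0.6143 0.0547]
 [0.6528 0.0528]]
(303, 182) moved 0.43 -0.14 0.969
(400, 190) moved 0.12 -0.01 0.998
(372, 105) moved 0.04 -0.06 1.0
(330, 186) moved -0.55 0.01 0.999
```

Easing the finger friction let the wedge creep in. A little more push, with the tool easing upward.

Request:
{"name": "send_rows", "arguments": {
  "slide": [
    [1,0,0],
    [0.5,0,-0.3],
    [0.5,0,-0.3]
  ],
  "turn": [0,0,0],
  "jaw": [25,25,25]
}}

```text
time_s: 10.4
tool_pos: [0.549, 0.0747, 0.0209]
tool_rot: [3.14, -0.072, -0.011]
ft_force: [-6.1, 0.1, -2.8]
gripper_width: 0.262
gripper_force: 2.9
```

Request:
{"name": "send_rows", "arguments": {
  "slide": [
    [0.5,0,-0.4],
    [0.5,0,-0.4],
    [0,0,0]
  ],
  "turn": [0,0,0],
  "jaw": [25,25,25]
}}

```text
time_s: 10.7
tool_pos: [0.55, 0.0745, 0.0217]
tool_rot: [3.14, -0.073, -0.011]
ft_force: [-5.2, -2.9, -2.0]
gripper_width: 0.27
gripper_force: 2.8
```

```bash
python3 look.py w6|grep -A8 '^\[\[310\|^\[\[311\|^10'|grep -v 0, ; python3 mt.py m2
```

```text
10.7 [0.55   0.0745 0.0217] [ 0.9989 -0.0463 -0.0071] [-5.1617 -2.9012 -2.0358]
[[ 0.4563 -0.033 ]
 [ 0.4688 -0.0246]
 [ 0.4683  0.2061]] [[ 0.443  -0.0416]
 [ 0.4565 -0.0324]
 [ 0.456   0.2172]]
[[0.6599 0.0417]
 [0.6119 0.0469]
 [0.6079 0.0572]
 [0.6099 0.1002]
 [0.5604 0.1039]
 [0.5576 0.0439]] [[0.6633 0.0392]
 [0.6114 0.0449]
 [0.6071 0.056 ]
(303, 182) moved 2.13 0.05 0.968
(400, 190) moved 1.24 -0.31 0.991
(372, 105) moved 0.5 -0.06 0.992
(330, 186) moved 0.2 -0.0 0.998
```

The meter has started to slide slightly (about 1–2 px, roughly 2 mm), so the wedge is snug and I'll stop. I'll back off, rise and go over the corner.

Request:
{"name": "send_rows", "arguments": {
  "slide": [
    [-4,0,0],
    [-8,0,0],
    [-10,0,0],
    [0,0,-20],
    [0,0,-40],
    [0,0,-40],
    [0,0,-10],
    [0,0,0]
  ],
  "turn": [0,0,0,0,0,0,0,0],
  "jaw": [25,25,25,25,25,25,25,25]
}}

```text
time_s: 11.6
tool_pos: [0.5334, 0.076, 0.1366]
tool_rot: [-3.141, 0.072, -0.01]
ft_force: [-0.1, -0.5, -0.3]
gripper_width: 0.264
gripper_force: 0.0
```

```bash
python3 look.py w7|grep -v '^\[\[ '; python3 mt.py m3
```

```text
11.6 [0.5334 0.076  0.1366] [ 0.9989 -0.046   0.0066] [-0.0604 -0.5367 -0.3264]
[[420, 354], [410, 340], [298, 347], [293, 331], [277, 348], [105, 347], [71, 355]]
 [ 0.3555 -0.0873]
 [ 0.352   0.0384]
 [ 0.3731  0.0437]
 [ 0.3517  0.0621]
 [ 0.3619  0.2563]
 [ 0.3531  0.2968]] [[ 0.3235 -0.1084]
 [ 0.3435 -0.0951]
 [ 0.3399  0.0367]
 [ 0.362   0.0422]
 [ 0.3397  0.0616]
 [ 0.3503  0.2653]
 [ 0.3411  0.3077]]
[[443, 206], [422, 256], [496, 279], [511, 224]]
 [ 0.4572 -0.0926]
 [ 0.427  -0.1734]
 [ 0.4884 -0.1802]] [[ 0.5063 -0.1182]
 [ 0.4502 -0.1007]
 [ 0.4186 -0.1854]
 [ 0.4829 -0.1926]]
[[290, 49], [280, 104], [228, 110], [229, 167], [289, 166]]
[[0.6629 0.0409]
 [0.6163 0.0511]
 [0.6132 0.0997]
 [0.5598 0.1024]
 [0.5581 0.044 ]] [[0.6661 0.0393]
 [0.6171 0.0501]
 [0.6139 0.101 ]
 [0.5579 0.1038]
 [0.5561 0.0426]]
[[448, 0], [429, 0], [334, 77], [367, 127], [476, 50]]
 [ 0.6963 -0.0796]
 [ 0.6376  0.0014]
 [ 0.5917 -0.0303]
 [ 0.6544 -0.1249]] [[ 0.7003 -0.1042]
 [ 0.7011 -0.0871]
 [ 0.6395 -0.0021]
 [ 0.5913 -0.0353]
 [ 0.6571 -0.1345]]
meter [[0, 0], [0, 103], [272, 108], [282, 101], [284, 0]]
[[0.6895 0.2444]
 [0.6229 0.2608]
 [0.6101 0.0616]
 [0.6147 0.0541]
 [0.6805 0.051 ]]
(303, 182) moved 1.77 0.21 0.969
(400, 190) moved 1.13 -0.29 0.994
(372, 105) moved 0.48 -0.35 0.993
(330, 186) moved 2.72 -0.06 0.998
```

View pics/w7.png

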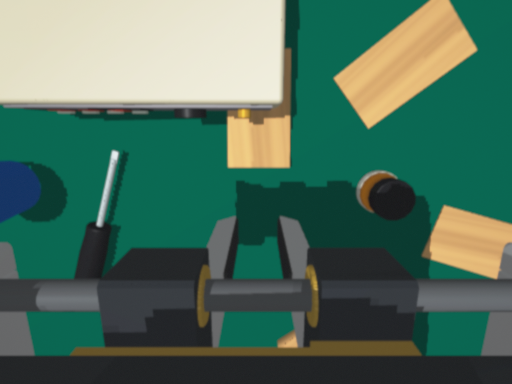

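The wedge lies flat under the corner: its back face at (229–289, 167) is straight, and its right edge shows at (290,49), just outside the meter. Next I press over the foot.

Request:
{"name": "send_rows", "arguments": {
  "slide": [
    [25,0,0],
    [30,0,0],
    [30,0,0],
    [15,0,0],
    [0,0,15],
    [0,0,15],
    [0,0,8],
    [0,0,0]
  ],
  "turn": [0,0,0,0,0,0,0,0],
  "jaw": [20,20,20,20,20,20,20,20]
}}

```text
time_s: 12.5
tool_pos: [0.6281, 0.0715, 0.0923]
tool_rot: [-3.141, 0.072, 0.01]
ft_force: [0.7, 0.7, 0.0]
gripper_width: 0.214
gripper_force: 0.0
```

Request:
{"name": "send_rows", "arguments": {
  "slide": [
    [0,0,2],
    [0,0,2],
    [0,0,1],
    [0,0,1],
    [0,0,0]
  ],
  "turn": [0,0,0,0,0],
  "jaw": [20,20,20,20,20]
}}

```text
time_s: 13.0
tool_pos: [0.6317, 0.0713, 0.0903]
tool_rot: [-3.141, 0.073, -0.001]
ft_force: [-0.4, 0.0, 0.3]
gripper_width: 0.212
gripper_force: 0.5
```

Request:
{"name": "send_rows", "arguments": {
  "slide": [
    [0,0,0.5],
    [0,0,0]
  ],
  "turn": [0,0],
  "jaw": [20,20]
}}

```text
time_s: 13.2
tool_pos: [0.6317, 0.0713, 0.0903]
tool_rot: [3.141, -0.073, 0.001]
ft_force: [-2.6, 0.8, 4.9]
gripper_width: 0.215
gripper_force: 2.5
```

```bash
python3 - <<'E'
from h import *
from workcell import status
s=status.get_state();print(s['time_s'],s['tool_pos'],s['ft_force'],s['torque'])
E
python3 mt.py m4
```

```text
13.2 [0.63171634 0.07125827 0.09030403] [-2.61197192  0.81157787  4.93003881] [ 0.12470375  0.37885642 -0.05499955]
(303, 182) moved 2.12 0.73 0.671
(400, 190) moved 1.16 -0.31 0.992
(372, 105) moved 0.49 -0.38 0.992
(330, 186) moved 4.47 -0.11 0.998
```

Firm contact with no visible dip. I'll press on to about 8 N and hold.

Request:
{"name": "send_rows", "arguments": {
  "slide": [
    [0,0,0.5],
    [0,0,0.3],
    [0,0,0],
    [0,0,0],
    [0,0,0],
    [0,0,0]
  ],
  "turn": [0,0,0,0,0,0],
  "jaw": [20,20,20,20,20,20]
}}

```text
time_s: 13.85
tool_pos: [0.6317, 0.0712, 0.0902]
tool_rot: [3.141, -0.072, 0.001]
ft_force: [-2.7, 0.6, 8.0]
gripper_width: 0.214
gripper_force: 4.3
```

It takes 8 N, and the tool height changed by only 0.1 mm, so the corner doesn't dip. One more short hold, then release upward.

Request:
{"name": "send_rows", "arguments": {
  "slide": [
    [0,0,0],
    [0,0,0],
    [0,0,0]
  ],
  "turn": [0,0,0],
  "jaw": [20,20,20]
}}

```text
time_s: 14.15
tool_pos: [0.6317, 0.0712, 0.0902]
tool_rot: [3.141, -0.072, 0.001]
ft_force: [-3.0, -0.5, 8.7]
gripper_width: 0.214
gripper_force: 4.3
```

Request:
{"name": "send_rows", "arguments": {
  "slide": [
    [0,0,-3],
    [0,0,-5],
    [0,0,-20],
    [0,0,-40],
    [0,0,-40],
    [0,0,-30],
    [0,0,0],
    [0,0,0]
  ],
  "turn": [0,0,0,0,0,0,0,0],
  "jaw": [20,20,20,20,20,20,20,20]
}}

```text
time_s: 14.95
tool_pos: [0.6316, 0.0712, 0.2269]
tool_rot: [-3.141, 0.073, -0.002]
ft_force: [0.3, 0.0, -0.0]
gripper_width: 0.213
gripper_force: 0.0
```

Request:
{"name": "send_rows", "arguments": {
  "slide": [
    [-40,0,0],
    [-40,0,0],
    [-40,0,0],
    [0,0,0],
    [0,0,0],
    [0,0,0],
    [0,0,0]
  ],
  "turn": [0,0,0,0,0,0,0],
  "jaw": [20,20,20,20,20,20,20]
}}

```text
time_s: 15.65
tool_pos: [0.5127, 0.0766, 0.2263]
tool_rot: [3.141, -0.073, 0.0]
ft_force: [0.3, 0.4, -0.3]
gripper_width: 0.215
gripper_force: 0.0
```

```bash
python3 look.py w8|grep -v '^\[\[ ';python3 mt.py m5; python3 -c "
import numpy as np,cv2;f=np.load('m5.npy');cv2.imwrite('pics/m5.png',cv2.resize(f[90:240,190:430],(800,500))[:,:,::-1])"
```

```text
15.65 [0.5127 0.0766 0.2263] [ 0.9989 -0.0465  0.0002] [ 0.2518  0.3567 -0.3244]
[[408, 354], [399, 341], [327, 340], [290, 348], [66, 348], [60, 355]]
 [ 0.2546 -0.1214]
 [ 0.2612 -0.0148]
 [ 0.2498  0.0402]
 [ 0.2652  0.3742]
 [ 0.2534  0.3857]] [[ 0.2181 -0.1442]
 [ 0.2425 -0.1287]
 [ 0.2494 -0.0181]
 [ 0.2375  0.039 ]
 [ 0.2535  0.3854]
 [ 0.2412  0.3973]]
[[405, 171], [389, 212], [469, 236], [488, 196]]
 [ 0.4557 -0.0952]
 [ 0.4167 -0.2051]
 [ 0.4716 -0.2233]] [[ 0.5072 -0.1195]
 [ 0.4511 -0.1015]
 [ 0.4106 -0.2155]
 [ 0.4676 -0.2343]]
[[281, 46], [274, 88], [234, 94], [235, 139], [282, 138]]
[[0.6644 0.042 ]
 [0.6184 0.0517]
 [0.6138 0.1002]
 [0.5603 0.1025]
 [0.5588 0.0437]] [[0.6676 0.0408]
 [0.6199 0.0509]
 [0.6151 0.1012]
 [0.5596 0.1035]
 [0.558  0.0426]]
[[398, 3], [317, 69], [342, 107], [424, 48]]
 [ 0.6374  0.0001]
 [ 0.5926 -0.0304]
 [ 0.6545 -0.1247]] [[ 0.7075 -0.0975]
 [ 0.6395 -0.0026]
 [ 0.5931 -0.0342]
 [ 0.6573 -0.132 ]]
meter [[48, 0], [63, 86], [275, 85], [276, 0]]
[[0.7013 0.2667]
 [0.624  0.2678]
 [0.615  0.0541]
 [0.6911 0.0506]]
(303, 182) moved 1.75 0.21 0.969
(400, 190) moved 1.12 -0.29 0.993
(372, 105) moved 0.48 -0.35 0.993
(330, 186) moved 2.74 -0.06 0.998
```

View pics/m5.png

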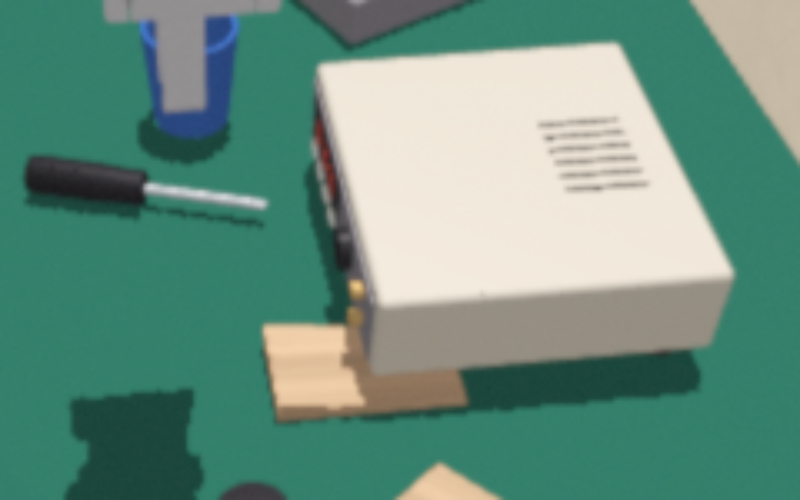

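The wedge is flat under the corner with the thick end out. The meter has shifted only about 2–3 mm and looks the same before and after the press. The screwdriver, cup and jar are untouched and the arm is clear, so I'm handing in.

```bash
python3 -c "
from workcell import order;print(order.hand_in())"
```

```text
the job is handed in; nothing more can be done
None
```

The wedge is snug under the bad foot, the corner took an 8 N press with about 0.1 mm of movement, the meter shifted only about 2–3 mm, and the job is handed in; no verdict came back.

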